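# Shut the turnover jig on the flange and swing it over

## Robot

A 7-joint arm with a two-finger parallel gripper is mounted at the origin on the work surface. World frame = base frame: x ahead of the robot, y to its left, z up, the work surface at z = 0. Lengths are in m, angles in rad, forces in N, time in s.
With the tool pointing down it reaches from about 0.35 to 0.9 m from the base axis. Payload 8.1 kg.
Tool frame: the origin (TCP) lies at the centre of the arm's flange, where the gripper is bolted on; the fingertips stand 178 mm ahead of it and the grasp point (between the pads) lies r.grip_point_offset ahead of it (r.grip_point_offset is the distance from the TCP to the grasp point, in m); z points along the fingers, y is the direction in which the jaws open and shut (so a half turn about z gives the same grasp; the last joint's range is limited). The gripper opens to 92 mm and grips with 3 to 60 N. Pads are 19 mm wide; open, the fingers measure 130 mm over their backs; the gripper's body (75 mm by 190 mm) begins 47 mm behind the grasp point.
Start: joints at [-1.399, 0.434, 0.025, 1.573, -0.012, 1.134, -0.075], TCP at [0.17, 0.602, 0.405] pointing down, gripper open.
Joint ranges: [-2.62, 2.62], [-0.44, 2.09], [-1.27, 1.32], [0.08, 2.57], [-1.32, 4.46], [0.12, 2], [-2.74, 2.74]. Speed limits (rad/s): [2.22, 2.22, 3.01, 3.01, 3.14, 3.14, 3.14].

## Interface

Orientations are given as a unit quaternion [x, y, z, w].
In Python, from bench import r gives the robot as it stands. The module is installed in compiled form; this text tells all that it offers.
- The arm moves only by the shell command python3 -m handwheel 'ROWS' [FORCE]. ROWS is JSON, one flat list of numbers, 7 for each row, row after row: the turn, a rotation vector about the tool's x, y, z in rad, then the shift along the tool's x, y, z in mm, then the closure, from -1 (fully open) to 1 (shut). In form: [rx, ry, rz, dx, dy, dz, gripper, rx, ry, rz, dx, dy, dz, gripper, ...]. A call has 1 to 5 rows; each row shifts and turns the commanded pose from where the row before left it, along the tool's axes as they then stand; what a row does not reach is not made up. A row lasts 1/12 s, in which the tool goes at most 41.7 mm and 7.16 degrees, less where a joint would pass 70% of its speed; a pose out of reach is approached as far as the arm can. A call is refused whole if a number of a shift passes 41.7 or a number of a turn 0.125, either way. A call with a gripper value outside its range is refused whole. The fingers move at their own pace and stop on an object; FORCE is the grip in N (left out, the last holds). Time passes only in rows, so rows that do not move let the fingers close. It gives the time, the measured TCP pose, the force and the opening at its end, in the units of the state.
- r.get_obs(): the state, without advancing time (a new reading comes with each control period).
- r.get_image(name): name is "scene" or "top"; returns a dict with "frame" (480x640x3 uint8, red, green, blue), "z_map" (480x640 float32, m along the optical axis (not along the pixel's ray), 0 where there is no reading), "fx", "fy", "cx", "cy" (pixels), "k1" (the pictures are not rectified: a ray, as slopes to the right and down, at radius r is drawn at 1 + k1 r^2 times it, then the intrinsics apply), "R" (3x3) and "t" (3): a world point X has camera coordinates R X + t. Camera axes: x right, y down, z forward; pixel columns grow to the right and rows downward; lengths in m; the calibration is good to about 2 mm. A picture is of the moment at which its call begins.
- r.finish_job(): hands the job in, once; it reports no verdict.
The state is a dict: "clock": time; "joints": joint angles; "joint_vel": joint speeds; "effort": joint torques, N m; "position": TCP position; "tcp_rot": TCP orientation; "contact_force": force on the tool from outside, world axes, zero at the start; "torque": the same for the moment, N m; "finger_gap": opening from 0.0 (shut) to 1.0 (fully open).
Only numpy, scipy, OpenCV 4.12 (cv2) and the standard library are available. Lean on these libraries where they do the work, as an engineer would, in place of code of your own. Each camera call takes 0.05 s, during which the arm holds its last target.

## Task

The flange lying in one of the two open turnover drill jigs has to be drilled from its back. Shut that jig's hinged leaf fully down over the flange, then take the jig's bar and swing the whole tray over until it lies level, upside down, with the flange still shut inside. Leave the other, empty jig as it is.

Things in the scene. Friction and masses are not known exactly. Their poses are not given: they have to be found in the camera images.
- flange: dark steel ring, 80 mm outside, 32 mm bore, 15 mm thick, about 0.2 kg, loose in the tray of the jig to be used. Origin: centre of its underside, z along its axis. (An equal ring on the bench is not part of the job.)
- jig_mid (a point): centre of the loaded jig's tray, on its trunnion axis 100 mm above the bench; turns with the tray. At first z up, y along the axis, x from bar to leaf hinge (away from the robot within 20 deg). Tray 110 x 110 mm, z -16 to +9, 90 mm pocket; posts at y +-78 mm up to z +18. It turns only about y, 0 to 180 deg (stops at both ends): bar up, over and down on the hinge side; stays where left (0.4 N m)
- jig_bar (a point): middle of the loaded jig's gripping bar: round steel, 12 mm diameter, parallel to the trunnion axis, at x = -95 mm, y = z = 0 of jig_mid and fixed to the tray by two side arms; 80 mm of it are free between the arms and 34 mm lie open between bar and tray. It may turn between the fingers as the tray swings
- jig_leaf (a joint): leaf angle to its tray, rad: 0 shut flat; starts 1.7 to 2.05, leaning back past upright; limit 2.2. Flat steel plate 110 mm from hinge to free edge, 108 wide, 6 thick, no handle: push it over from behind and press down. Hinge axis at x +55, z +9.5 mm of jig_mid, along y, level with the plate's underside. Stiff hinge (0.35 N m): stays at any angle, also shut when upside down
- spare_leaf_edge (a point): middle of the free edge of the open leaf on the other jig, which is built the same but is empty: to be left alone
There are look-alikes about, which are no part of the job. What is shaped like the flange but green or turquoise is not meant.

How it is judged:
On the way, in this order (a step that is already met when the one before it is completed fails the run):
1. the leaf is shut over the flange while the tray is still the right way up (value of joint jig_leaf below 0.1 rad and angle between jig_mid's own z axis and vertical below 0.3 rad and distance between flange and jig_mid below 0.025 m), for 0.2 s.
2. the tray has been swung over, upside down, with the leaf shut (angle between jig_mid's own z axis and vertical above 2.94 rad and value of joint jig_leaf below 0.1 rad), for 0.2 s.
At the end, for the whole second after the job is handed in: The tray of the loaded jig is upside down and level within about 11 degrees, its leaf is shut within about 6 degrees (0.1 rad), the flange is at rest inside the tray (its origin within 25 mm of the tray centre), and the leaf edge of the empty jig is within 30 mm of where it was (all of step 2 and distance between flange and jig_mid below 0.025 m and linear speed of flange below 0.02 m/s); the robot touches nothing.
It fails at once if the empty jig was disturbed (its leaf edge moved more than 30 mm) (distance of spare_leaf_edge from where it was at the start of the episode above 0.03 m).
It also fails if it takes over 56 s, if anything falls off the work surface, if the arm or the gripper's body presses on something with over 40 N, if the wrist force passes 120 N, or if a joint passes its speed limit or range.

## Working session

There is one attempt and no reset: what is moved stays moved. The work goes in short steps, Python scripts to look and compute and a shell command to move; the robot and the scene stay as the last step left them, time stands still between calls to the robot, and variables do not carry over. Pictures are saved under pics/ and viewed, and the job is handed in when it is done.

```bash
mkdir -p pics; python3 - <<'E'
from bench import r
import cv2,numpy as np
for n in("scene","top"):
    d=r.get_image(n); cv2.imwrite(f"pics/{n}0.png",d["frame"][:,:,::-1]); np.savez(f"{n}0.npz",**d)
    print(n,d["fx"],d["fy"],d["cx"],d["cy"],d["k1"],d["R"],d["t"])
print(r.get_obs(),r.grip_point_offset)
E
```

```text
scene 437.31109961187116 437.31109961187116 322.9967636591056 238.7667565159498 0.012008475730272729 [[ 0.2969735   0.95483657  0.00968893]
 [ 0.56746163 -0.16831326 -0.80601362]
 [-0.7679805   0.24486278 -0.59181769]] [-0.15111661 -0.20631495  1.23436166]
top 522.9880398142428 522.9880398142428 317.92346122793634 248.75395498255324 -0.05562199986960366 [[-0.01219506 -0.99991913 -0.0036072 ]
 [-0.99829671  0.01238094 -0.05701219]
 [ 0.05705224  0.00290578 -0.99836697]] [-1.40751911e-04  5.09433213e-01  8.89073211e-01]
{'clock': 0.1, 'joints': array([-1.39862293,  0.43515944,  0.02495625,  1.5739907 , -0.01159198,
        1.13398853, -0.07505025]), 'joint_vel': array([-0.00170177, -0.00226401,  0.00166258, -0.00080117, -0.00032591,
        0.00134756,  0.0012407 ]), 'effort': array([ 3.25331981e-03, -6.69117737e+01,  9.88086797e-01, -3.15142214e+01,
       -6.03807648e-02,  3.74263048e-02,  2.00472130e-05]), 'position': array([0.16954746, 0.60135578, 0.40402522]), 'tcp_rot': array([ 1.36955056e-01,  9.90577015e-01, -6.99872080e-04, -3.22188881e-05]), 'contact_force': array([ 0.09119907,  0.02333243, -0.3317572 ]), 'torque': array([0.00912921, 0.03575077, 0.01334264]), 'finger_gap': 1.0013930383942187} 0.1592
```

View pics/scene0.png

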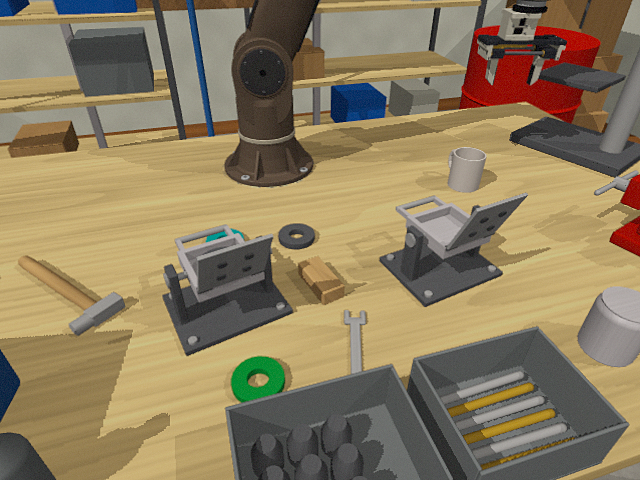

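View pics/top0.png

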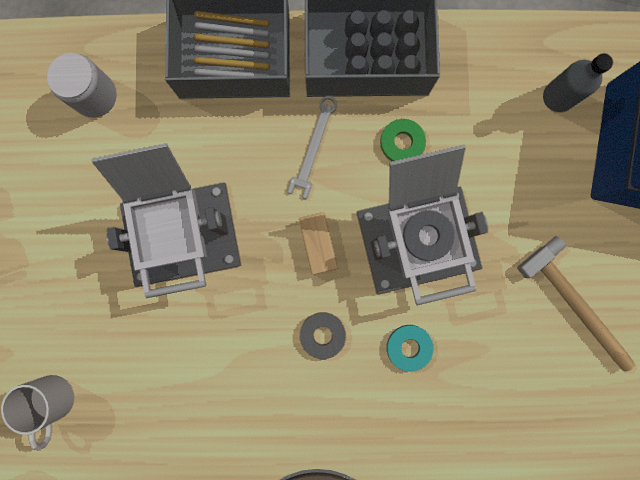

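The top view shows two jigs. The one at about (430,238) holds a dark ring in its pocket, and the one at about (168,235) has an empty pocket. Lying on the bench are a dark ring at (323,336), a turquoise ring at (410,348) and a green ring at (403,140). The loaded jig is the one at (430,238), so I'll enlarge it to confirm and measure it.

```bash
cat > h.py <<'E'
import numpy as np,cv2
from scipy.spatial.transform import Rotation as Rn
def cam(d):
    K=np.array([[d["fx"],0,d["cx"]],[0,d["fy"],d["cy"]],[0,0,1]],float);return K,np.array([float(d["k1"]),0,0,0,0])
def ray(d,uv):
    K,D=cam(d);p=cv2.undistortPoints(np.array(uv,float).reshape(-1,1,2),K,D)[:,0]
    c=-d["R"].T@d["t"]; return c,np.c_[p,np.ones(len(p))]@d["R"]
def onz(d,uv,z):
    c,v=ray(d,uv);return c+v*((z-c[2])/v[:,2])[:,None]
def dep(d,uv):
    c,v=ray(d,uv);uv=np.array(uv).round().astype(int).reshape(-1,2);return c+v*d["z_map"][uv[:,1],uv[:,0]][:,None]
def proj(d,X):
    K,D=cam(d);return cv2.projectPoints(np.array(X,float).reshape(-1,1,3),cv2.Rodrigues(d["R"])[0],np.array(d["t"],float),K,D)[0][:,0]
E
python3 - <<'E'
from h import *
d=dict(np.load("top0.npz"))
im=d["frame"][:,:,::-1]
cv2.imwrite("pics/crop0.png",cv2.resize(im[135:315,345:505],None,fx=3.3,fy=3.3,interpolation=cv2.INTER_CUBIC))
# point cloud in region
vv,uu=np.mgrid[135:315,345:505]; uv=np.c_[uu.ravel(),vv.ravel()]
P=dep(d,uv); ok=d["z_map"][uv[:,1],uv[:,0]]>0
P=P[ok];print(len(P)); np.save("P.npy",P)
h,e=np.histogram(P[:,2],bins=np.arange(-.02,.26,.01));print(np.c_[e[:-1].round(3),h].tolist())
E
```

```text
28688
[[-0.02, 0.0], [-0.01, 11801.0], [0.0, 3957.0], [0.01, 2792.0], [0.02, 14.0], [0.03, 15.0], [0.04, 16.0], [0.05, 23.0], [0.06, 29.0], [0.07, 25.0], [0.08, 1181.0], [0.09, 641.0], [0.1, 4224.0], [0.11, 929.0], [0.12, 282.0], [0.13, 291.0], [0.14, 300.0], [0.15, 312.0], [0.16, 320.0], [0.17, 331.0], [0.18, 350.0], [0.19, 363.0], [0.2, 492.0], [0.21, 0.0], [0.22, 0.0], [0.23, 0.0], [0.24, 0.0], [0.25, 0.0]]
```

View pics/crop0.png

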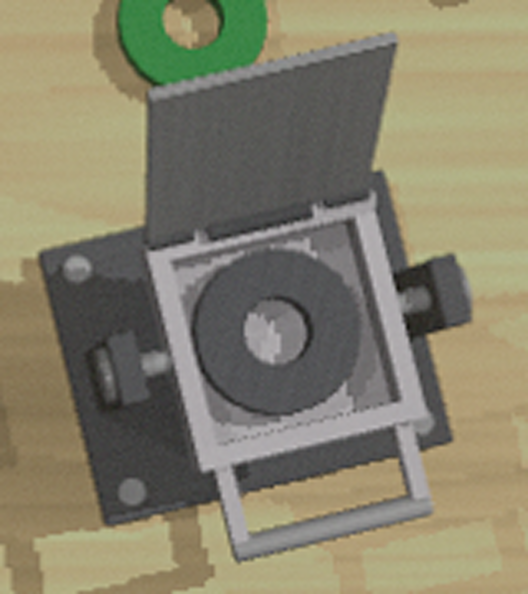

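The crop confirms it: a dark grey ring (centre about crop (277,332), i.e. (429,236)) lies in the pocket. The bar is toward the robot and the leaf is open at the far side.

```bash
python3 - <<'E'
from h import *
d=dict(np.load("top0.npz"))
P=np.load("P.npy")
L=P[(P[:,2]>.125)&(P[:,2]<.2)]
c=L.mean(0);u,s,vt=np.linalg.svd(L-c,full_matrices=False);n=vt[2];n*=-np.sign(n[0]) 
print("leaf c",c,"normal(front)",n,"s",s/len(L)**.5)
yaw=np.arctan2(-n[1],-n[0]);print("yaw deg from leaf",np.degrees(yaw))
print("leaf angle",np.pi/2+np.arcsin(n[2]), n[2])
# rim corners in full px
cr=np.array([[148,250],[427,415],[207,470]])/3.3+[345,135]
Q=onz(d,cr,.109);print(Q); e=Q[1]-Q[2];print("front edge dir yaw",np.degrees(np.arctan2(e[0],-e[1])),np.linalg.norm(e)); e=Q[0]-Q[2];print(np.degrees(np.arctan2(e[1],e[0])),np.linalg.norm(e)); print("ctr",(Q[0]+Q[1])/2)
R=P[(P[:,2]>.104)&(P[:,2]<.1125)];
r=cv2.minAreaRect((R[:,:2]*1000).astype(np.float32));print(r)
B=P[(P[:,2]>.1)&(P[:,2]<.1095)&(P[:,0]<c[0]-.15)]
ax=np.array([np.cos(yaw),np.sin(yaw)]);ay=np.array([-ax[1],ax[0]])
ctr=(Q[0]+Q[1])[:2]/2
q=(P[:,:2]-ctr)@np.c_[ax,ay]
for z0,z1 in((.08,.088),(.088,.096),(.096,.104),(.104,.112),(.112,.125)):
    m=(P[:,2]>z0)&(P[:,2]<z1);print(z0,m.sum(),np.percentile(q[m],[1,50,99],axis=0).round(4).tolist())
m=(q[:,0]<-.08)&(P[:,2]>.06);print("bar",q[m].min(0),q[m].max(0),np.median(q[m],axis=0),P[m][:,2].max())
# top edge
m=P[:,2]>.2;print("edge",P[m].mean(0),q[m].min(0),q[m].max(0),P[m][:,2].max())
E
```

```text
leaf c [ 0.60417978 -0.16376289  0.16420045] normal(front) [-0.8789173  -0.18727599  0.43867081] s [0.03180671 0.02405224 0.00085575]
yaw deg from leaf 12.02845991492753
leaf angle 2.0249153676239375 0.4386708120865855
[[ 0.56177005 -0.11921108  0.109     ]
 [ 0.4823386  -0.24912049  0.109     ]
 [ 0.45794346 -0.14477504  0.109     ]]
front edge dir yaw 13.158946859361752 0.10715920236554108
13.832109605132084 0.10692743648415812
ctr [ 0.52205432 -0.18416578  0.109     ]
((503.8350830078125, -186.74732971191406), (158.71922302246094, 178.59498596191406), 11.07366943359375)
0.08 532 [[-0.0431, -0.0717], [-0.0033, -0.0055], [0.0475, 0.0566]]
0.088 1067 [[-0.0695, -0.0713], [0.0014, -0.0025], [0.0477, 0.0872]]
0.096 1946 [[-0.0984, -0.071], [-0.0089, 0.0005], [0.0473, 0.0693]]
0.104 2739 [[-0.0954, -0.0719], [-0.0035, 0.0029], [0.0588, 0.087]]
0.112 837 [[-0.0142, -0.0835], [0.0546, 0.0035], [0.0659, 0.086]]
bar [-0.09956075 -0.04979213] [-0.0801713   0.04798567] [-0.09188482 -0.00025022] 0.10798464336844338
edge [ 0.62472732 -0.15940843  0.20439872] [ 0.10005247 -0.05137006] [0.11079597 0.05633382] 0.20928194941017553
```

```bash
python3 -m handwheel '[0,0,0,0,0,-35,1,0,0,0,0,0,-35,1,0,0,0,-28,-24,0,1,0,0,0,-28,-24,0,1,0,0,0,-28,-24,0,1]' 30
python3 -m handwheel '[0,0,0,-28,-24,0,1,0,0,0,-28,-24,0,1,0,0,0,-28,-24,0,1,0,0,0,-28,-24,0,1,0,0,0,-28,-24,0,1]'
```

```text
clock: 0.52
position: [0.2312, 0.5085, 0.4748]
tcp_rot: [0.136, 0.991, 0.0, 0.0]
contact_force: [1.4, -0.2, -0.6]
finger_gap: 0.687
clock: 0.93
position: [0.3337, 0.3541, 0.4745]
tcp_rot: [0.137, 0.991, -0.0, -0.0]
contact_force: [0.5, 0.3, 0.2]
finger_gap: 0.321
```

```bash
for i in 1; do python3 -m handwheel '[0,0,0,-28,-24,0,1,0,0,0,-28,-24,0,1,0,0,0,-28,-24,0,1,0,0,0,-28,-24,0,1,0,0,0,-28,-24,0,1]'; done
python3 -m handwheel '[0,0,0,-28,-24,0,1,0,0,0,-28,-24,0,1,0,0,0,-28,-24,0,1,0,0,0,-28,-24,0,1,0,0,0,-28,-24,0,1]'
python3 -m handwheel '[0,0,0,-28,-24,0,1,0,0,0,-28,-24,0,1,0,0,0,-28,-24,0,1,0,0,0,-28,-24,0,1,0,0,0,-28,-24,0,1]'
python3 -m handwheel '[0,0,0.12,0,0,0,1,0,0,0.12,0,0,0,1,0,0,0.12,0,0,0,1,0,0,0.12,0,0,0,1,0,0,0.12,0,0,0,1]'
python3 -m handwheel '[0,0,0.12,0,0,0,1,0,0,0.12,0,0,0,1,0,0,0.12,0,0,0,1,0,0,0.12,0,0,0,1,0,0,0,0,0,0,1]'
cat >> h.py <<'E'
AX=np.array([np.cos(np.radians(12.5)),np.sin(np.radians(12.5)),0]);AY=np.array([-AX[1],AX[0],0]);MID=np.array([.522,-.184,.1])
def tip():
    from bench import r
    o=r.get_obs();Ro=Rn.from_quat(o["tcp_rot"]).as_matrix();p=o["position"]
    for nm,L in(("tip",.178),("grip",r.grip_point_offset)):
        q=p+Ro[:,2]*L-MID;print(nm,"jig xyz mm",(np.array([q@AX,q@AY,q[2]])*1000).round(1))
    y=Ro[:,1];print("tooly yaw",np.degrees(np.arctan2(y[1],y[0])).round(2),"tool x.",Ro[:,0].round(3),"F",o["contact_force"].round(1),"gap",o["finger_gap"],o["clock"],"j",o["joints"].round(2))
E
python3 -c "
from h import *
tip()"
```

```text
clock: 1.35
position: [0.4358, 0.2006, 0.4747]
tcp_rot: [0.137, 0.991, 0.0, -0.0]
contact_force: [0.9, 0.6, -0.3]
finger_gap: 0.006
clock: 1.77
position: [0.5379, 0.0473, 0.4746]
tcp_rot: [0.137, 0.991, 0.0, -0.0]
contact_force: [1.4, 0.4, -0.5]
finger_gap: 0.006
clock: 2.18
position: [0.6403, -0.106, 0.4743]
tcp_rot: [0.137, 0.991, 0.0, -0.0]
contact_force: [0.9, 0.4, 0.0]
finger_gap: 0.006
clock: 2.6
position: [0.6396, -0.1046, 0.4742]
tcp_rot: [0.426, 0.905, -0.0, -0.0]
contact_force: [-0.0, -0.4, 0.2]
finger_gap: 0.007
clock: 3.02
position: [0.6397, -0.1041, 0.4741]
tcp_rot: [0.629, 0.778, -0.0, -0.0]
contact_force: [-0.7, 0.1, -0.8]
finger_gap: 0.001
tip jig xyz mm [132.   52.5 196.1]
grip jig xyz mm [132.   52.5 214.9]
tooly yaw 12.07 tool x. [-0.209  0.978  0.   ] F [-0.7  0.1 -0.8] gap 0.0006475855599746574 3.0167 j [-0.38  0.49  0.75  1.45 -0.34  1.33  0.59]
```

```bash
python3 -m handwheel '[0,0,0,-26,10,0,1,0,0,0,-26,10,0,1,0,0,0,0,0,30,1,0,0,0,0,0,35,1,0,0,0,0,0,35,1]'
python3 -m handwheel '[0,0,0,0,0,26,1,0,0,0,0,0,0,1]'
python3 -c "
from h import *
tip()
from bench import r
d=r.get_image('scene');cv2.imwrite('pics/s1.png',cv2.resize(d['frame'][100:400,100:500,::-1],(800,600)))"
```

```text
clock: 3.43
position: [0.6703, -0.1518, 0.3738]
tcp_rot: [0.625, 0.78, 0.0, 0.001]
contact_force: [-0.3, 0.2, -0.5]
finger_gap: 0.004
clock: 3.6
position: [0.6687, -0.1498, 0.3425]
tcp_rot: [0.625, 0.78, -0.002, -0.004]
contact_force: [-0.3, 0.3, -0.5]
finger_gap: 0.005
tip jig xyz mm [149.1   2.4  64.5]
grip jig xyz mm [149.2   2.3  83.3]
tooly yaw 12.6 tool x. [-0.218  0.976  0.004] F [-0.3  0.3 -0.5] gap 0.004901701268291294 3.6 j [-0.26  0.66  0.68  1.52 -0.44  1.13  0.73]
```

View pics/s1.png

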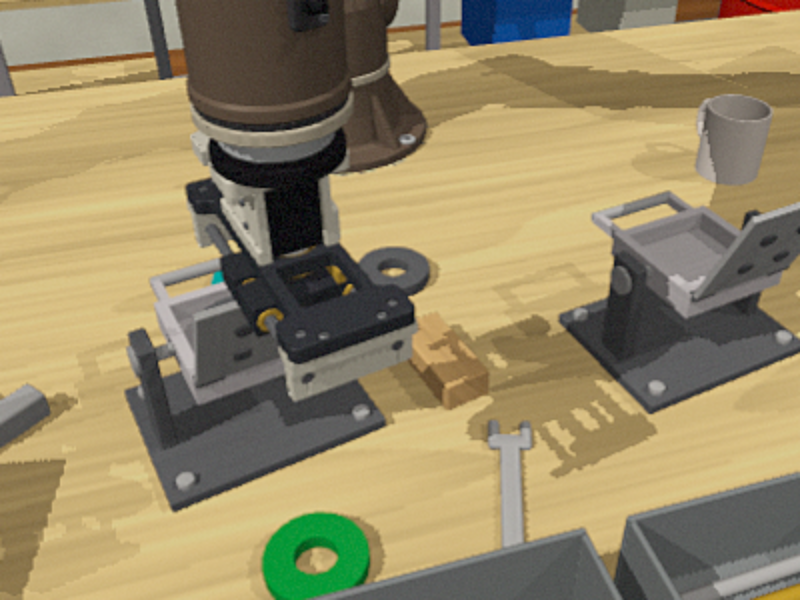

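```bash
python3 -m handwheel '[0,0,0,0,-14,0,1,0,0,0,0,-14,0,1,0,0,0,0,-14,0,1,0,0,0,0,-14,0,1,0,0,0,0,-13,0,1]'
python3 -m handwheel '[0,0,0,0,-11,0,1,0,0,0,0,-10,1,1,0,0,0,0,-10,4,1,0,0,0,0,-9,4,1,0,0,0,0,0,0,1]'
python3 -c "
from h import *
tip()
from bench import r
d=r.get_image('scene');cv2.imwrite('pics/s2.png',cv2.resize(d['frame'][100:400,100:500,::-1],(800,600)))"
```

```text
clock: 4.07
position: [0.6042, -0.1663, 0.3526]
tcp_rot: [0.626, 0.78, 0.002, 0.003]
contact_force: [3.9, -0.4, 4.4]
finger_gap: 0.007
clock: 4.48
position: [0.5631, -0.1756, 0.3415]
tcp_rot: [0.627, 0.779, 0.001, 0.001]
contact_force: [0.3, -0.7, 1.2]
finger_gap: 0.001
tip jig xyz mm [42.4 -0.8 63.5]
grip jig xyz mm [42.4 -0.8 82.3]
tooly yaw 12.38 tool x. [-0.214  0.977 -0.001] F [ 0.3 -0.7  1.2] gap 0.0011213088728787362 4.4833 j [-0.28  0.5   0.71  1.78 -0.39  1.    0.8 ]
```

View pics/s2.png

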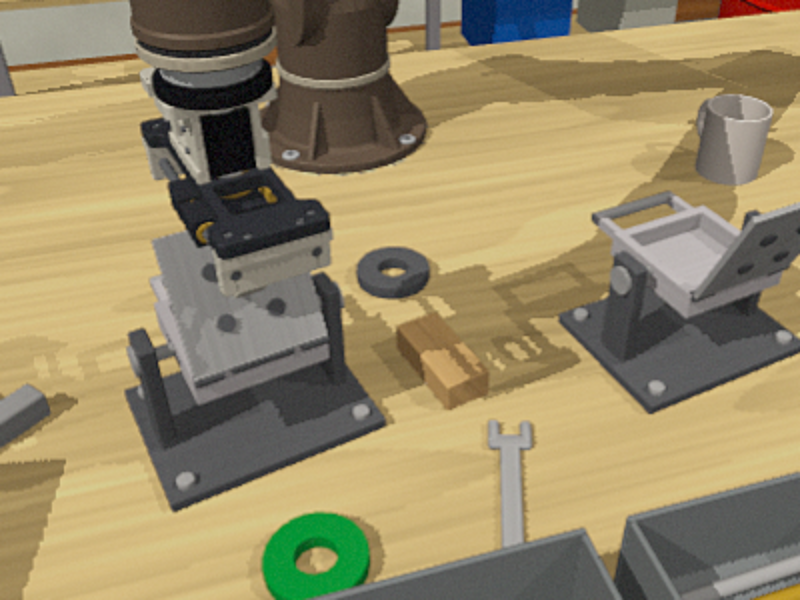

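The leaf has come over past upright, to roughly 50 degrees, and the fingertips sit on its back. Next I follow it down and press.

```bash
python3 -m handwheel '[0,0,0,0,-10,8,1,0,0,0,0,-10,9,1,0,0,0,0,-9,10,1,0,0,0,0,-8,10,1,0,0,0,0,-6,9,1]'
python3 -m handwheel '[0,0,0,0,-4,5,1,0,0,0,0,-4,3,1,0,0,0,0,0,2,1,0,0,0,0,0,0,1]'
python3 -c "
from h import *
tip()"
```

```text
clock: 4.95
position: [0.5235, -0.1836, 0.295]
tcp_rot: [0.626, 0.78, 0.001, 0.002]
contact_force: [2.9, 0.4, 4.0]
finger_gap: 0.004
clock: 5.28
position: [0.5202, -0.1848, 0.2925]
tcp_rot: [0.625, 0.78, 0.007, 0.006]
contact_force: [-4.0, 17.7, 80.9]
finger_gap: 0.004
tip jig xyz mm [ 1.4 -0.6 14.5]
grip jig xyz mm [ 1.  -0.6 33.3]
tooly yaw 12.58 tool x. [-0.218  0.976 -0.001] F [-4.  17.7 80.9] gap 0.0038641017013204713 5.2833 j [-0.23  0.5   0.68  1.93 -0.43  0.84  0.89]
```

The tip stopped at 14.5 mm with 81 N on it, so the leaf is on its seat. I'll lift off and look.

```bash
python3 -m handwheel '[0,0,0,0,0,-10,1,0,0,0,0,0,-25,1,0,0,0,0,-30,-30,1,0,0,0,0,-30,-20,1,0,0,0,0,0,0,1]' 
python3 - <<'E'
from h import *
tip()
from bench import r
for n in("scene","top"):
    d=r.get_image(n);np.savez(n+"1.npz",**d)
    if n=="scene": cv2.imwrite('pics/s3.png',cv2.resize(d['frame'][150:390,100:420,::-1],(800,600),interpolation=cv2.INTER_CUBIC))
    vv,uu=np.mgrid[135:330,345:505]; P=dep(d,np.c_[uu.ravel(),vv.ravel()]) if n=="top" else dep(d,np.stack(np.meshgrid(np.arange(140,320),np.arange(200,360)),-1).reshape(-1,2))
    q=np.c_[(P-MID)@AX,(P-MID)@AY,(P-MID)[:,2]]*1000
    m=(abs(q[:,0])<50)&(abs(q[:,1])<50)&(q[:,2]>5)&(q[:,2]<25);q=q[m]
    print(n,m.sum(),np.median(q[:,2]) if m.sum() else 0)
    if m.sum()>50:
        A=np.c_[q[:,:2],np.ones(len(q))];k=np.linalg.lstsq(A,q[:,2],rcond=None)[0];print("slopes",k)
E
```

```text
clock: 5.7
position: [0.4521, -0.2011, 0.3718]
tcp_rot: [0.628, 0.778, 0.001, 0.001]
contact_force: [0.4, -0.6, 0.3]
finger_gap: 0.005
tip jig xyz mm [-71.5  -1.7  93.8]
grip jig xyz mm [-71.6  -1.7 112.6]
tooly yaw 12.13 tool x. [-0.21   0.978 -0.   ] F [ 0.4 -0.6  0.3] gap 0.005091862673491583 5.7 j [-0.31  0.31  0.79  1.97 -0.26  0.96  0.82]
scene 2324 17.214197717133004
slopes [-1.57862941e-03 -7.71087457e-04  1.73640272e+01]
top 2783 14.20800709058742
slopes [9.67358124e-04 3.62617835e-03 1.42348724e+01]
```

View pics/s3.png

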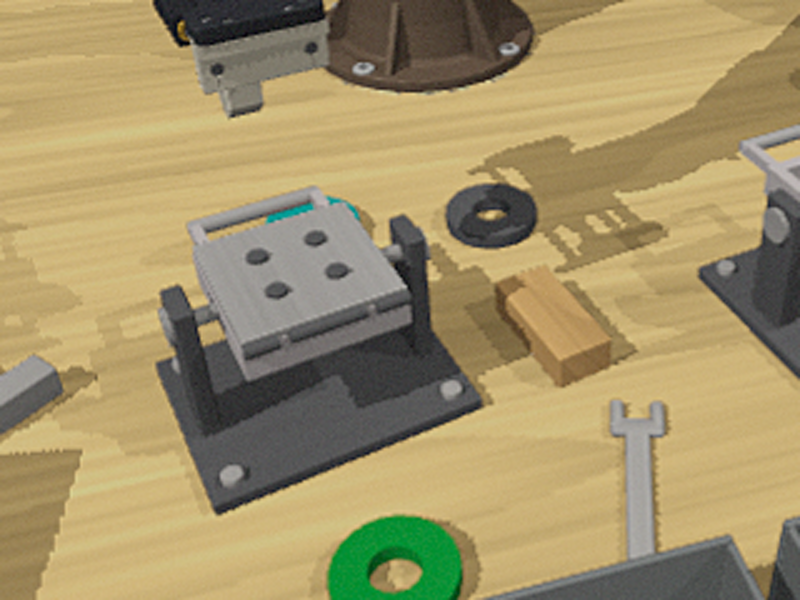

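The leaf lies flat on the tray (slopes below 0.004) and the tray is level. I'll refine the jig's centre, yaw and bar position from the leaf and bar points.

```bash
python3 - <<'E'
from h import *
for n,(u0,u1,v0,v1) in dict(top=(345,505,180,330),scene=(140,320,200,360)).items():
    d=dict(np.load(n+"1.npz"))
    P=dep(d,np.stack(np.meshgrid(np.arange(u0,u1),np.arange(v0,v1)),-1).reshape(-1,2))
    q=np.c_[(P-MID)@AX,(P-MID)@AY,(P-MID)[:,2]]*1000
    m=(abs(q[:,0])<70)&(abs(q[:,1])<66)&(q[:,2]>11)&(q[:,2]<22)
    print(n,"leaf rect",cv2.minAreaRect(q[m][:,:2].astype(np.float32)))
    b=(q[:,0]<-80)&(q[:,0]>-112)&(abs(q[:,1])<35)&(q[:,2]>-8)&(q[:,2]<14)
    if b.sum()>20:
        B=q[b];k=np.polyfit(B[:,1],B[:,0],1);print("bar n",b.sum(),"x=",k,"x range",np.percentile(B[:,0],[2,50,98]),"z",np.percentile(B[:,2],[2,50,98]))
E
```

```text
top leaf rect ((5.115818023681641, 0.3931159973144531), (115.50138092041016, 109.42169189453125), 0.688757061958313)
bar n 169 x= [ 1.44330247e-03 -9.27934728e+01] x range [-98.73030212 -92.62034738 -87.36466176] z [-1.40654428  2.92383102  6.77911468]
scene leaf rect ((3.4873008728027344, -2.910472869873047), (119.0206298828125, 108.95752716064453), 0.5916256308555603)
bar n 260 x= [-5.31024624e-03 -9.07533909e+01] x range [-96.93833955 -90.18380357 -87.11059596] z [-2.25308911  5.15174278  8.5932699 ]
```

```bash
python3 -m handwheel '[0,0,0,0,-11,0,0.48,0,0,0,0,-10,0,0.48,0,0,0,0,0,20,0.48,0,0,0,0,0,20,0.48,0,0,0,0,0,0,0.48]' 
python3 - <<'E'
from h import *
tip()
from bench import r
d=r.get_image("scene");cv2.imwrite('pics/s4.png',cv2.resize(d['frame'][150:330,120:360,::-1],(800,600),interpolation=cv2.INTER_CUBIC))
E
```

```text
clock: 6.22
position: [0.4338, -0.2017, 0.3251]
tcp_rot: [0.627, 0.779, -0.001, -0.003]
contact_force: [-1.6, -0.5, -0.0]
finger_gap: 0.257
tip jig xyz mm [-90.9   2.2  47.1]
grip jig xyz mm [-90.8   2.2  65.9]
tooly yaw 12.39 tool x. [-0.215  0.977  0.002] F [-1.6 -0.5 -0. ] gap 0.256739737137998 6.2167 j [-0.26  0.35  0.76  2.06 -0.31  0.85  0.89]
```

View pics/s4.png

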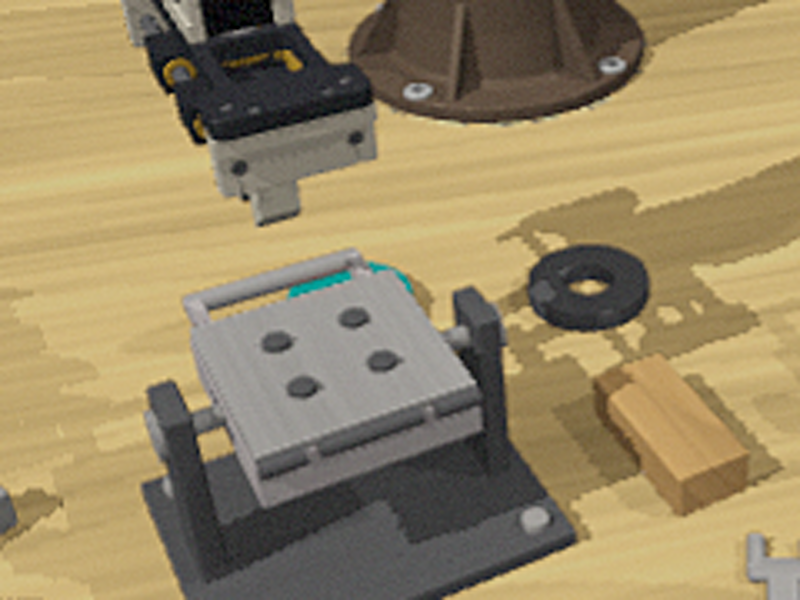

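The fingers, open about 24 mm, are above the bar (around (275,280) in the crop). Next I lower them and check the force.

```bash
python3 -m handwheel '[0,0,0,-1,-2,15,0.48,0,0,0,-1,0,15,0.48,0,0,0,0,0,10,0.48,0,0,0,0,0,0,0.48]' 
python3 -m handwheel '[0,0,0,0,0,10,0.48,0,0,0,0,0,10,0.48,0,0,0,0,0,5,0.48,0,0,0,0,0,0,0.48]' 
python3 -c "
from h import *
tip()"
```

```text
clock: 6.6
position: [0.4335, -0.2047, 0.2872]
tcp_rot: [0.627, 0.779, -0.001, -0.001]
contact_force: [-0.5, 0.7, -0.3]
finger_gap: 0.263
clock: 6.93
position: [0.4336, -0.2047, 0.2622]
tcp_rot: [0.627, 0.779, -0.0, -0.001]
contact_force: [0.0, 1.0, -0.8]
finger_gap: 0.261
tip jig xyz mm [-91.   -0.9 -15.8]
grip jig xyz mm [-91.  -1.   3.]
tooly yaw 12.38 tool x. [-0.214  0.977  0.001] F [ 0.   1.  -0.8] gap 0.26144646621617407 6.9333 j [-0.18  0.45  0.68  2.12 -0.43  0.71  1.  ]
```

```bash
python3 -m handwheel '[0,0,0,0,-2,3,0.48,0,0,0,0,0,0,1,0,0,0,0,0,0,1,0,0,0,0,0,0,1,0,0,0,0,0,0,1]' 35
python3 -c "
from h import *
tip()
from bench import r
d=r.get_image('scene');cv2.imwrite('pics/s5.png',cv2.resize(d['frame'][150:330,120:360,::-1],(800,600),interpolation=cv2.INTER_CUBIC))"
```

```text
clock: 7.35
position: [0.4316, -0.2055, 0.2604]
tcp_rot: [0.627, 0.779, -0.0, -0.0]
contact_force: [-2.1, -1.5, 2.2]
finger_gap: 0.123
tip jig xyz mm [-92.9  -1.4 -17.6]
grip jig xyz mm [-92.9  -1.4   1.2]
tooly yaw 12.36 tool x. [-0.214  0.977  0.   ] F [-2.1 -1.5  2.2] gap 0.12349307727032753 7.35 j [-0.17  0.45  0.67  2.13 -0.43  0.7   1.01]
```

View pics/s5.png

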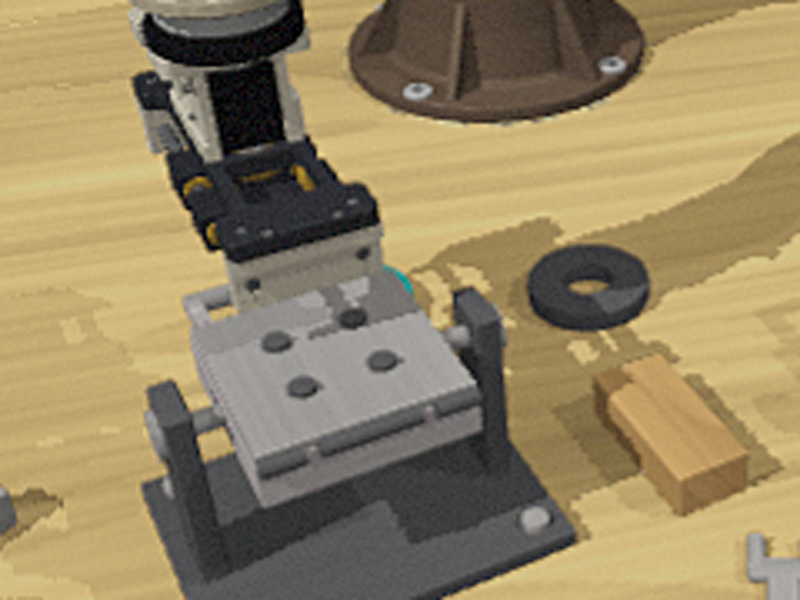

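The bar is held: the opening is 11.4 mm and the forces are low. I'll swing along the 95 mm arc with the tool kept pointing down, in 7.5 degree rows.

```bash
python3 -m handwheel '[0,0,0,0,0.8,-12.4,1,0,0,0,0,2.4,-12.2,1,0,0,0,0,4,-11.8,1,0,0,0,0,0,0,1]' 
python3 -c "
from h import *
tip()
from bench import r
d=r.get_image('scene');cv2.imwrite('pics/s6.png',cv2.resize(d['frame'][150:330,120:360,::-1],(800,600),interpolation=cv2.INTER_CUBIC))"
```

```text
clock: 7.73
position: [0.4385, -0.2041, 0.2977]
tcp_rot: [0.627, 0.779, -0.0, -0.001]
contact_force: [-6.9, -2.0, 5.0]
finger_gap: 0.122
tip jig xyz mm [-86.1  -1.4  19.7]
grip jig xyz mm [-86.1  -1.4  38.5]
tooly yaw 12.36 tool x. [-0.214  0.977  0.001] F [-6.9 -2.   5. ] gap 0.12207650116873811 7.7333 j [-0.22  0.4   0.73  2.08 -0.37  0.79  0.94]
```

View pics/s6.png

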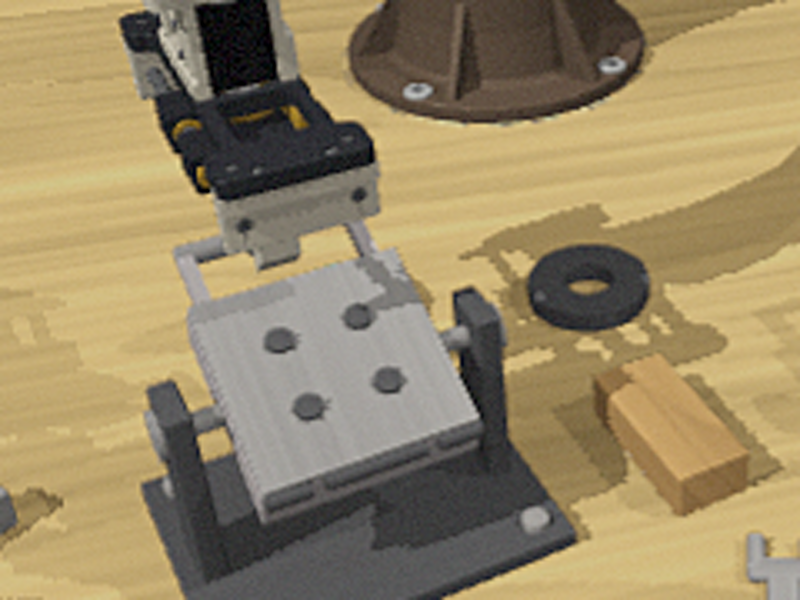

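The tray has tilted about 22 degrees with the leaf still shut, and forces are small. I'll carry on.

```bash
python3 -m handwheel '[0,0,0,0,5.5,-11.1,1,0,0,0,0,6.9,-10.3,1,0,0,0,0,8.2,-9.4,1,0,0,0,0,9.4,-8.2,1,0,0,0,0,0,0,1]' 
python3 -c "
from h import *
tip()"
```

```text
clock: 8.2
position: [0.465, -0.1986, 0.3362]
tcp_rot: [0.628, 0.779, -0.002, -0.004]
contact_force: [-25.8, 0.5, 30.1]
finger_gap: 0.117
tip jig xyz mm [-60.3  -1.2  58.2]
grip jig xyz mm [-60.1  -1.3  77. ]
tooly yaw 12.25 tool x. [-0.212  0.977  0.004] F [-25.8   0.5  30.1] gap 0.11694599205648688 8.2 j [-0.27  0.38  0.76  1.99 -0.33  0.91  0.87]
```

A radial force of about 40 N has built up, meaning the tool is a few mm inside the true arc. I'll correct outward and check after each short step.

```bash
python3 -m handwheel '[0,0,0,0,-3,-4,1,0,0,0,0,0,0,1]' 20
python3 -m handwheel '[0,0,0,0,10,-7,1,0,0,0,0,0,0,1]'
python3 -c "
from h import *
tip()"
```

```text
clock: 8.37
position: [0.466, -0.1976, 0.3395]
tcp_rot: [0.627, 0.779, 0.001, 0.001]
contact_force: [4.4, -1.2, -7.3]
finger_gap: 0.121
clock: 8.53
position: [0.4759, -0.1955, 0.3469]
tcp_rot: [0.626, 0.779, 0.0, -0.0]
contact_force: [-1.0, 1.2, 2.4]
finger_gap: 0.121
tip jig xyz mm [-47.5  -1.2  68.9]
grip jig xyz mm [-47.5  -1.2  87.7]
tooly yaw 12.43 tool x. [-0.215  0.977  0.   ] F [-1.   1.2  2.4] gap 0.1214325925153728 8.5333 j [-0.28  0.38  0.76  1.96 -0.32  0.93  0.85]
```

```bash
python3 -m handwheel '[0,0,0,0,11.1,-5.5,1,0,0,0,0,11.8,-4,1,0,0,0,0,0,0,1]'
python3 -m handwheel '[0,0,0,0,12.2,-2.4,1,0,0,0,0,12.4,-0.8,1,0,0,0,0,0,0,1]'
python3 -c "
from h import *
tip()
from bench import r
d=r.get_image('scene');cv2.imwrite('pics/s7.png',cv2.resize(d['frame'][150:330,120:360,::-1],(800,600),interpolation=cv2.INTER_CUBIC))"
```

```text
clock: 8.78
position: [0.4978, -0.1909, 0.3568]
tcp_rot: [0.627, 0.779, -0.0, -0.001]
contact_force: [-4.5, 3.1, 13.8]
finger_gap: 0.121
clock: 9.03
position: [0.5226, -0.1854, 0.3597]
tcp_rot: [0.626, 0.78, 0.0, 0.0]
contact_force: [-0.3, 3.0, 6.6]
finger_gap: 0.122
tip jig xyz mm [ 0.4 -1.5 81.7]
grip jig xyz mm [  0.4  -1.5 100.5]
tooly yaw 12.44 tool x. [-0.215  0.977 -0.   ] F [-0.3  3.   6.6] gap 0.12249347239182201 9.0333 j [-0.29  0.43  0.75  1.85 -0.34  1.    0.82]
```

View pics/s7.png

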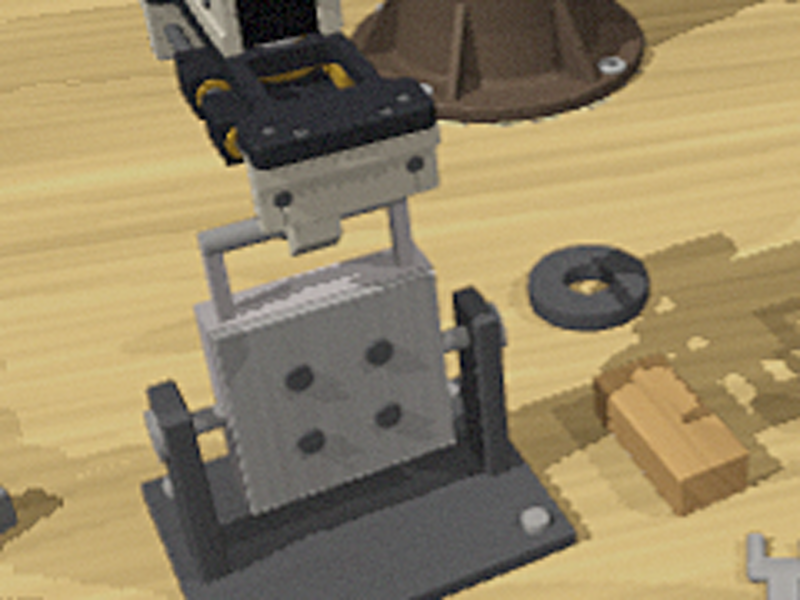

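The tray stands upright, at about 90 degrees. The leaf is still shut and the forces are small, so I'll continue over.

```bash
python3 -m handwheel '[0,0,0,0,12.4,0.8,1,0,0,0,0,12.2,2.4,1,0,0,0,0,0,0,1]'
python3 -m handwheel '[0,0,0,0,11.8,4,1,0,0,0,0,11.1,5.5,1,0,0,0,0,0,0,1]'
python3 -c "
from h import *
tip()"
```

```text
clock: 9.33
position: [0.5467, -0.1799, 0.3559]
tcp_rot: [0.626, 0.78, 0.0, 0.0]
contact_force: [3.0, 1.3, -0.5]
finger_gap: 0.124
clock: 9.58
position: [0.5687, -0.175, 0.3458]
tcp_rot: [0.626, 0.78, -0.0, 0.0]
contact_force: [1.6, 0.6, -2.9]
finger_gap: 0.122
tip jig xyz mm [47.6 -1.4 67.8]
grip jig xyz mm [47.6 -1.4 86.6]
tooly yaw 12.43 tool x. [-0.215  0.977 -0.   ] F [ 1.6  0.6 -2.9] gap 0.12200177553474331 9.5833 j [-0.28  0.51  0.72  1.76 -0.39  1.01  0.8 ]
```

```bash
python3 -m handwheel '[0,0,0,0,10.3,6.9,1,0,0,0,0,9.4,8.2,1,0,0,0,0,0,0,1]'
python3 -m handwheel '[0,0,0,0,8.2,9.4,1,0,0,0,0,6.9,10.3,1,0,0,0,0,0,0,1]'
python3 -c "
from h import *
tip()"
```

```text
clock: 9.83
position: [0.5876, -0.1708, 0.3306]
tcp_rot: [0.626, 0.779, -0.0, -0.0]
contact_force: [2.0, 1.0, -3.6]
finger_gap: 0.12
clock: 10.08
position: [0.6023, -0.1676, 0.311]
tcp_rot: [0.626, 0.779, 0.0, 0.0]
contact_force: [2.7, 2.4, -3.4]
finger_gap: 0.12
tip jig xyz mm [82.  -1.3 33. ]
grip jig xyz mm [82.  -1.3 51.8]
tooly yaw 12.42 tool x. [-0.215  0.977  0.   ] F [ 2.7  2.4 -3.4] gap 0.12016891148056304 10.0833 j [-0.26  0.59  0.68  1.72 -0.44  0.98  0.8 ]
```

```bash
python3 -m handwheel '[0,0,0,0,5.5,11.1,1,0,0,0,0,4,11.8,1,0,0,0,0,0,0,1]'
python3 -m handwheel '[0,0,0,0,2.4,12.2,1,0,0,0,0,0.5,10,1,0,0,0,0,0,0,1]'
python3 -c "
from h import *
tip()
from bench import r
d=r.get_image('scene');cv2.imwrite('pics/s8.png',cv2.resize(d['frame'][150:330,120:360,::-1],(800,600),interpolation=cv2.INTER_CUBIC))"
```

```text
clock: 10.33
position: [0.6119, -0.1654, 0.2884]
tcp_rot: [0.626, 0.779, 0.001, 0.001]
contact_force: [4.2, 3.6, -2.8]
finger_gap: 0.118
clock: 10.58
position: [0.6157, -0.1644, 0.2669]
tcp_rot: [0.626, 0.78, 0.002, 0.002]
contact_force: [9.7, 3.0, -3.2]
finger_gap: 0.116
tip jig xyz mm [ 96.6  -1.3 -11.1]
grip jig xyz mm [96.5 -1.3  7.7]
tooly yaw 12.46 tool x. [-0.216  0.976 -0.001] F [ 9.7  3.  -3.2] gap 0.1159060320227076 10.5833 j [-0.24  0.66  0.65  1.73 -0.49  0.91  0.83]
```

View pics/s8.png

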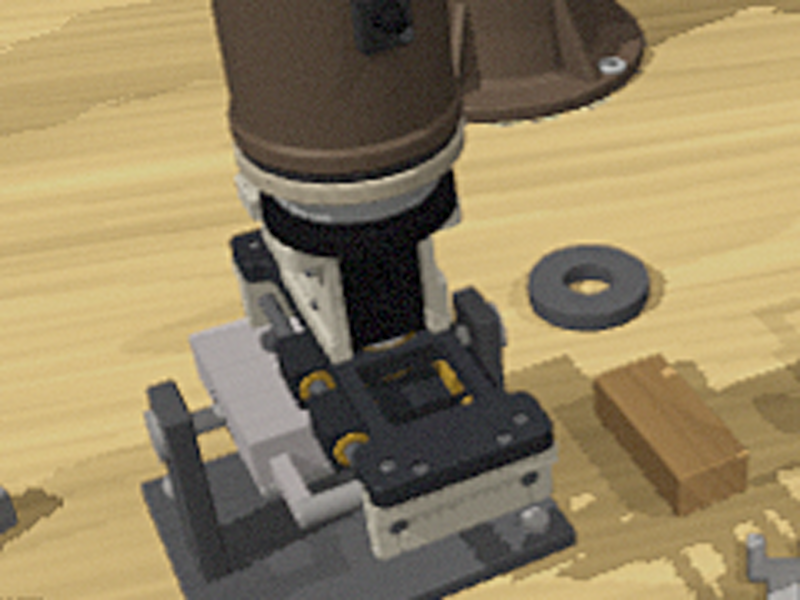

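The tray is almost level upside down. I'll go down in small steps until the stop is felt.

```bash
python3 -m handwheel '[0,0,0,0,-1,3,1,0,0,0,0,0,0,1]'
python3 -m handwheel '[0,0,0,0,0,3,1,0,0,0,0,0,0,1]'
python3 -m handwheel '[0,0,0,0,0,2,1,0,0,0,0,0,0,1]'
```

```text
clock: 10.8
position: [0.6154, -0.1645, 0.2654]
tcp_rot: [0.626, 0.78, 0.003, 0.003]
contact_force: [11.6, 4.1, -2.8]
finger_gap: 0.121
clock: 10.97
position: [0.6155, -0.1644, 0.2626]
tcp_rot: [0.626, 0.78, 0.003, 0.003]
contact_force: [10.8, 5.0, 0.8]
finger_gap: 0.119
clock: 11.13
position: [0.6156, -0.1644, 0.2608]
tcp_rot: [0.626, 0.78, 0.003, 0.003]
contact_force: [11.8, 4.6, 1.3]
finger_gap: 0.124
```

```bash
python3 -m handwheel '[0,0,0,0,0,0,0.48,0,0,0,0,0,0,0.48,0,0,0,0,0,-15,0.48,0,0,0,0,0,-25,0.48,0,0,0,0,0,-35,0.48]'
python3 -m handwheel '[0,0,0,0,40,-10,0.48,0,0,0,0,40,-10,0.48,0,0,0,0,40,0,0.48,0,0,0,0,0,0,0.48]'
python3 - <<'E'
from h import *
tip()
from bench import r
for n,(u0,u1,v0,v1) in dict(top=(345,505,150,330),scene=(140,320,200,380)).items():
    d=r.get_image(n);np.savez(n+"2.npz",**d)
    cv2.imwrite(f'pics/{n}9.png',cv2.resize(d['frame'][140:380,(330 if n=="top" else 100):(650 if n=="top" else 420),::-1],(800,600),interpolation=cv2.INTER_CUBIC))
    P=dep(d,np.stack(np.meshgrid(np.arange(u0,u1),np.arange(v0,v1)),-1).reshape(-1,2))
    q=np.c_[(P-MID)@AX,(P-MID)@AY,(P-MID)[:,2]]*1000
    m=(abs(q[:,0])<48)&(abs(q[:,1])<48)&(q[:,2]>0)&(q[:,2]<35);q=q[m]
    if m.sum()>50:
        k=np.linalg.lstsq(np.c_[q[:,:2],np.ones(len(q))],q[:,2],rcond=None)[0];print(n,m.sum(),"slopes",k)
E
```

```text
clock: 11.55
position: [0.6115, -0.1657, 0.3325]
tcp_rot: [0.627, 0.779, -0.001, -0.002]
contact_force: [1.4, 0.8, -0.6]
finger_gap: 0.258
clock: 11.88
position: [0.7355, -0.136, 0.3532]
tcp_rot: [0.625, 0.781, 0.001, 0.001]
contact_force: [-0.9, 3.0, -1.5]
finger_gap: 0.262
tip jig xyz mm [219.5   0.6  75.2]
grip jig xyz mm [219.4   0.6  94. ]
tooly yaw 12.7 tool x. [-0.22   0.976 -0.   ] F [-0.9  3.  -1.5] gap 0.2622128279085067 11.8833 j [-0.24  0.75  0.68  1.32 -0.47  1.23  0.68]
top 2801 slopes [7.34797061e-02 4.25083180e-03 1.49635544e+01]
scene 1094 slopes [7.04441014e-02 2.92251234e-03 1.82261478e+01]
```

View pics/scene9.png

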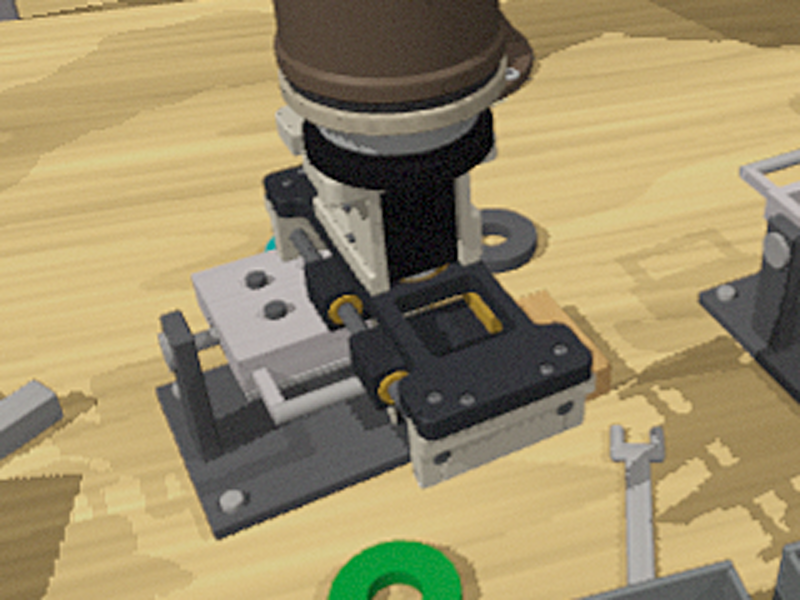

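View pics/top9.png

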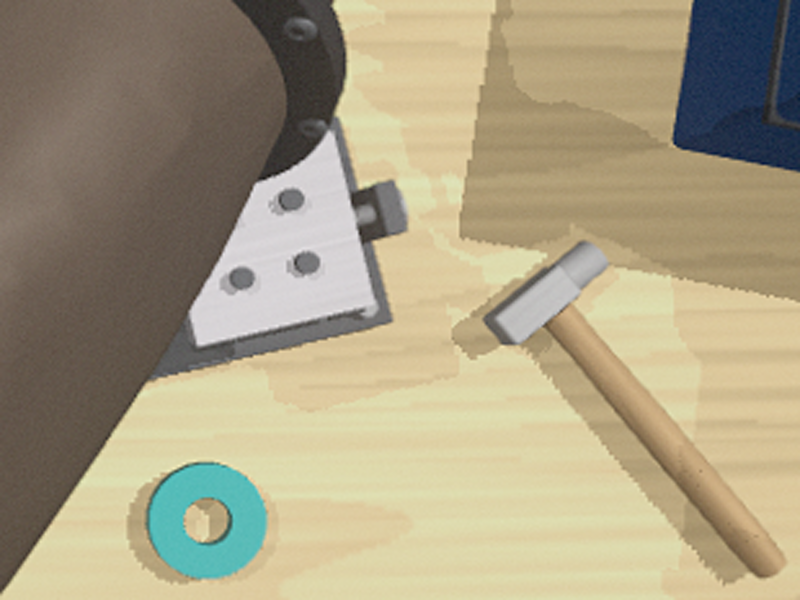

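The tray is about 4 degrees short of level (slope 0.07, bar side high). That is within tolerance, but I'll close the fingers and press the bar down to the stop for margin.

```bash
python3 -m handwheel '[0,0,0,0,-40,0,1,0,0,0,0,-40,0,1,0,0,0,0,-40,0,1,0,0,0,0,0,20,1,0,0,0,0,0,0,1]'
python3 -m handwheel '[0,0,0,0,0,20,1,0,0,0,0,0,10,1,0,0,0,0,0,0,1]'
python3 -c "
from h import *
tip()"
```

```text
clock: 12.4
position: [0.6085, -0.1673, 0.3323]
tcp_rot: [0.629, 0.778, -0.001, -0.002]
contact_force: [0.2, 1.5, -0.3]
finger_gap: 0.007
clock: 12.65
position: [0.6123, -0.1651, 0.3018]
tcp_rot: [0.627, 0.779, -0.001, -0.002]
contact_force: [0.1, 1.2, -0.2]
finger_gap: 0.006
tip jig xyz mm [91.7 -0.8 23.8]
grip jig xyz mm [91.7 -0.8 42.6]
tooly yaw 12.38 tool x. [-0.214  0.977  0.002] F [ 0.1  1.2 -0.2] gap 0.00623303606290411 12.65 j [-0.26  0.62  0.68  1.7  -0.45  0.98  0.8 ]
```

```bash
python3 -m handwheel '[0,0,0,0,4,8,1,0,0,0,0,0,4,1,0,0,0,0,0,0,1]'
python3 -m handwheel '[0,0,0,0,0,3,1,0,0,0,0,0,0,1]'
python3 -m handwheel '[0,0,0,0,0,2,1,0,0,0,0,0,0,1]'
```

```text
clock: 12.9
position: [0.6175, -0.1646, 0.2912]
tcp_rot: [0.627, 0.779, -0.0, 0.0]
contact_force: [-0.1, -1.1, -0.3]
finger_gap: 0.003
clock: 13.07
position: [0.6174, -0.1648, 0.2889]
tcp_rot: [0.627, 0.779, 0.0, 0.0]
contact_force: [0.8, -0.4, 0.2]
finger_gap: 0.005
clock: 13.23
position: [0.6174, -0.1647, 0.287]
tcp_rot: [0.627, 0.779, 0.0, 0.001]
contact_force: [3.0, 0.7, 1.8]
finger_gap: 0.007
```

```bash
python3 -m handwheel '[0,0,0,0,0,1.5,1,0,0,0,0,0,0,1]'
python3 -m handwheel '[0,0,0,0,0,1,1,0,0,0,0,0,0,1]'
python3 -m handwheel '[0,0,0,0,0,-15,1,0,0,0,0,0,-35,1,0,0,0,0,35,-20,1,0,0,0,0,40,0,1,0,0,0,0,40,0,1]'
python3 -m handwheel '[0,0,0,40,0,0,1,0,0,0,40,0,0,1,0,0,0,40,0,0,1,0,0,0,40,0,-20,1,0,0,0,0,0,0,1]'
python3 - <<'E'
from h import *
tip()
from bench import r
for n,(u0,u1,v0,v1) in dict(top=(345,505,150,330),scene=(140,320,200,380)).items():
    d=r.get_image(n);np.savez(n+"3.npz",**d)
    cv2.imwrite(f'pics/{n}10.png',d['frame'][:,:,::-1])
    P=dep(d,np.stack(np.meshgrid(np.arange(u0,u1),np.arange(v0,v1)),-1).reshape(-1,2))
    q=np.c_[(P-MID)@AX,(P-MID)@AY,(P-MID)[:,2]]*1000
    m=(abs(q[:,0])<48)&(abs(q[:,1])<48)&(q[:,2]>0)&(q[:,2]<35);q=q[m]
    if m.sum()>50:
        k=np.linalg.lstsq(np.c_[q[:,:2],np.ones(len(q))],q[:,2],rcond=None)[0];print(n,m.sum(),"slopes",k)
E
```

```text
clock: 13.4
position: [0.6174, -0.1648, 0.2855]
tcp_rot: [0.627, 0.779, 0.0, 0.001]
contact_force: [2.1, 0.5, 2.6]
finger_gap: 0.007
clock: 13.57
position: [0.6172, -0.1648, 0.2843]
tcp_rot: [0.627, 0.779, 0.0, 0.0]
contact_force: [3.4, 0.1, 3.2]
finger_gap: 0.003
clock: 13.98
position: [0.7298, -0.1404, 0.3559]
tcp_rot: [0.627, 0.779, 0.0, 0.0]
contact_force: [-0.1, -0.5, 0.6]
finger_gap: 0.0
clock: 14.4
position: [0.6951, 0.0234, 0.3733]
tcp_rot: [0.623, 0.783, 0.002, -0.002]
contact_force: [0.2, 2.5, 0.5]
finger_gap: 0.006
tip jig xyz mm [213.8 166.   95.3]
grip jig xyz mm [213.8 165.9 114.1]
tooly yaw 12.99 tool x. [-0.225  0.974  0.006] F [0.2 2.5 0.5] gap 0.005977358696262867 14.4 j [-0.52  0.65  0.71  1.46 -0.44  1.2   0.48]
top 3816 slopes [9.30382280e-04 2.76067309e-03 1.50237459e+01]
scene 2138 slopes [-2.10112245e-03 -1.43591017e-03  1.82132428e+01]
```

View pics/scene10.png

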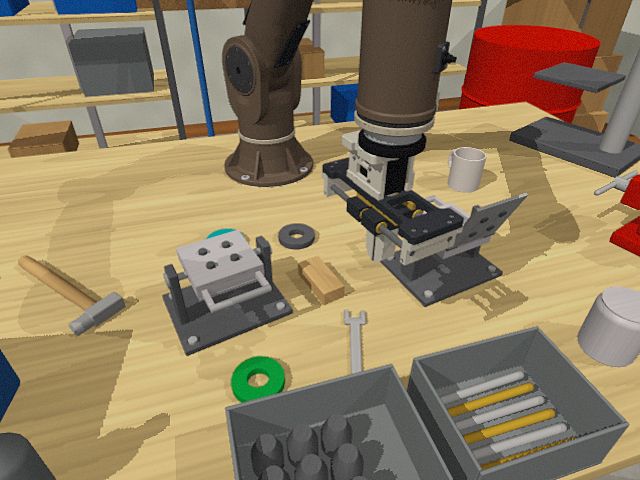

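The tray is level upside down (slope about 0.001) and the arm is clear. One enlarged look to check the leaf.

```bash
python3 - <<'E'
from h import *
d=dict(np.load("scene3.npz"));cv2.imwrite("pics/fin.png",cv2.resize(d["frame"][220:355,150:310,::-1],(710,600),interpolation=cv2.INTER_CUBIC))
a=dict(np.load("scene0.npz"));
print("spare diff",np.abs(a["frame"][190:235,480:530].astype(int)-d["frame"][190:235,480:530]).mean(), np.nanmedian(np.abs(a["z_map"][195:235,490:525]-d["z_map"][195:235,490:525])))
E
```

```text
spare diff 19.199703703703705 0.0014079213
```

View pics/fin.png

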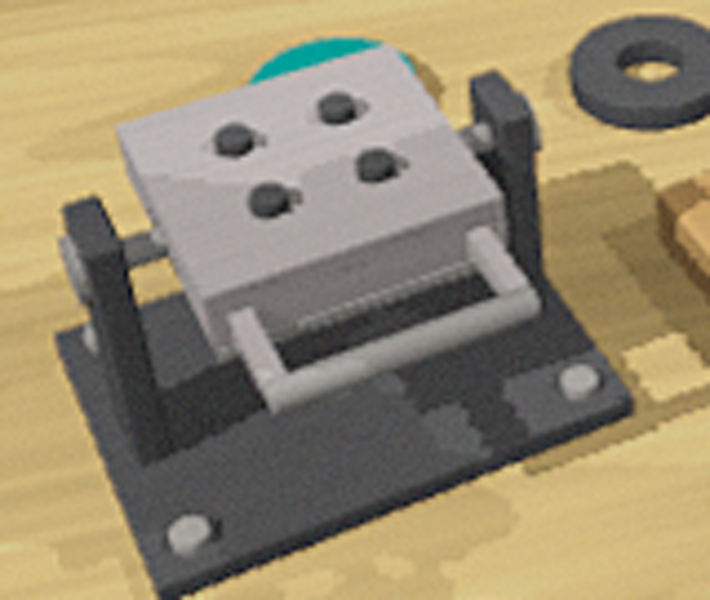

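The crop shows the tray level. The leaf's free edge lies tight under the bar side at about (390,300), and nothing has fallen out. Handing in.

```bash
python3 -c "
from bench import r
print(r.finish_job(), r.get_obs()['clock'])"
```

```text
the job is handed in; nothing more can be done
the job is handed in; nothing more can be done
```

I shut the leaf of the loaded jig (top view, about (430,238)) over the flange. I then swung the tray over by its bar, pressed it down to level, backed the arm clear and handed in at about 14.5 s.

**Last checks:**
- **Tray:** it lies upside down, with a slope of about 0.001–0.002 rad in both cameras. It first came to rest about 4° short, so I pressed the bar down a second time.
- **Leaf:** it measured flat before the swing. After the swing I judged it by eye only, and it looks shut.
- **Flange:** it can't be seen inside the shut jig. Nothing was seen to fall out.
- **Empty jig:** its leaf shows the same depth as at the start, within 1.4 mm. The colour there changed by about 19 grey levels, which I put down to the arm's shadow.
- **Contacts:** the wrist force was near zero when I handed in.

**Forces on the way:** pressing the leaf shut reached 81 N through the fingertips, under the 120 N wrist limit. In the swing, about 40 N built up at the wrist before I corrected the arc. The bar appeared to slip a few mm in the fingers during the swing, which is the likely cause of the 4° shortfall.

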